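# Dock the thermometer wand and spray its probe

### The arm

A 7-joint arm with a two-finger parallel gripper is mounted at the origin on the work surface. World frame = base frame: x ahead of the robot, y to its left, z up, the work surface at z = 0. Lengths are in m, angles in rad, forces in N, time in s.
With the tool pointing down it reaches from about 0.4 to 0.875 m from the base axis. Payload 19.3 kg.
Tool frame: the origin (TCP) lies at the very end of the fingers, on their centre line; the grasp point (between the pads) lies 19 mm behind it; z points along the fingers, y is the line along which they close (so a half turn about z gives the same grasp; the last joint's range is limited). The gripper opens to 85 mm and grips with 20 to 120 N. Pads are 22 mm wide; open, the fingers measure 114 mm over their backs; the gripper's body (76 mm by 85 mm) begins 54 mm behind the grasp point. The pads swing forward as they close: fully open they stand 13 mm farther back than shut.
Start: joints at [-1.252, 0.521, -0.036, 1.599, 0.021, 1.021, -0.113], TCP at [0.237, 0.578, 0.231] pointing down, gripper open.
Joint ranges: [-2.91, 2.91], [-0.3, 2.13], [-1.5, 1.42], [0.17, 2.43], [-1.26, 4.41], [0.16, 1.93], [-2.52, 2.52]. Speed limits (rad/s): [1.89, 1.89, 2.39, 2.39, 3.01, 3.01, 3.01].

### API

Orientations are given as [roll, pitch, yaw] about the fixed x, y, z axes, in that order (R = Rz(yaw) Ry(pitch) Rx(roll)).
In Python, from workcell import observe, grab_frame, job_done gives the robot as it stands.
- The arm moves only by the tool move_arm, never from a script. Its argument "plan" is a list that holds one entry, the list of rows, each a list of 7 numbers: the shift along the tool's x, y, z each as a share of 0.02 m, from -1 to 1, then the turn, a rotation vector about the tool's x, y, z each as a share of 6 degrees, from -1 to 1, then the opening, from -1 (shut) to 1 (fully open). A call has exactly 10 rows; each row shifts and turns the commanded pose from where the row before left it, along the tool's axes as they then stand; what a row does not reach is not made up. A row lasts 1/10 s, in which the tool goes at most 50 mm and 8.59 degrees, less where a joint would pass 70% of its speed; a pose out of reach is approached as far as the arm can. A call with a number of a shift or a turn outside -1 to 1 is refused whole. A call with a gripper value outside its range is refused whole. The fingers move at their own pace and stop on an object; "grip_force" is the grip in N (left out, the last holds). Time passes only in rows, so rows that do not move let the fingers close, or fill a call up. It gives the time, the measured TCP pose, the force, the opening and the grip force at its end, in the units of the state.
- observe(): the state, without advancing time (a new reading comes with each control period).
- grab_frame(name): name is "side" or "top"; returns a dict with "color" (480x640x3 uint8, red, green, blue), "intrinsics" (3x3 intrinsics, pixels), "k1" (the pictures are not rectified: a ray, as slopes to the right and down, at radius r is drawn at 1 + k1 r^2 times it, then the intrinsics apply), "position" and "orientation" of the camera in the world. Camera axes: x right, y down, z forward; pixel columns grow to the right and rows downward; lengths in m; the calibration is good to about 2 mm. A picture is of the moment at which its call begins. There is no depth.
- job_done(): hands the job in; it is judged then, once.
The state is a dict: "clock": time; "qpos": joint angles; "qd": joint speeds; "joint_efforts": joint torques, N m; "position": TCP position; "tool_rot": TCP orientation; "force": force on the tool from outside, world axes, zero at the start; "moment": the same for the moment, N m; "grip_width": finger opening in m; "finger_force": force on a finger pad.
Only numpy, scipy, OpenCV 4.12 (cv2) and the standard library are available. Lean on these libraries where they do the work, as an engineer would, in place of code of your own. Each camera call takes 0.05 s, during which the arm holds its last target. There are 200 camera calls.

### The job

A steel manicure case has been left lying on top of the grey fork clip: lay it flat inside the green dish. Then push the blue thermometer wand down past the orange sprung jaw until it sits fully home in both forks, centred and with its steel probe end towards the spray bottle, and only after that press the bottle's white cap right down and let it spring back up. Leave the pink pill organiser, the shot glass, the monitor and the white jar where they stand.

Things in the scene. Friction and masses are not known exactly. Their poses are not given: they have to be found in the camera images.
- dock: Fixed white module, 100 (x) x 280 (y) x 30 (z) mm, spanning x -50..50, y -95..185 mm in its frame; it carries the grey fork clip and, at its +y end, a green spray bottle (axis at x 0, y 155 mm, radius 26 mm, foot 31 mm). Origin: underside, directly below the clip's centre. The clipped wand lies along the module's y axis.
- clip_top (a point): Point above the clip's centre, level with the flat tops of its posts, 100 mm above the ledge; the posts (6 mm in x) stand at x -24 and +32 mm in each fork. Forks stand at y = +-50 mm and are 14 mm thick in y, so 86 mm is open between them (nothing over z 40 mm there). Axes as dock.
- clip_seat (a point): Where the middle of the wand's axis lies when fully home: 65 mm above the ledge, midway between the forks, 12 mm above the flat saddles. Each fork has a fixed prong with inner face at x -13 mm and a sloping lead-in on top; the jaw is on the +x side. Axes as dock (z up, y along the wand towards the bottle).
- jaw (a joint): Orange sprung jaw, one piece with a nose in each fork, hinged low along the module's y axis: 0 rad closed (noses reach over the wand), about 0.15 rad when the wand is squeezed past, limit 0.45. It springs back by itself. Getting past it takes some 5 to 15 N downwards on the wand.
- cap (a joint): White round spray cap of the bottle: 0 m up, 0.009 m right down. It springs back by itself; 2.5 N to start, 7 N right down.
- cap_top (a point): Centre of the cap's flat top (34 mm diameter), 168 mm above the ledge when up; moves with the cap.
- case: Loose steel manicure case, 62 (x) x 130 (y) x 22 (z) mm, about 0.16 kg, with rounded edges. Origin: centre of its underside. It starts lying on the tops of the clip's posts, its length along the module's y axis.
- dish: Fixed green ceramic rectangular dish, 210 (x) x 150 (y) x 18 (z) mm, walls and floor 6 mm thick (inner floor 198 x 138 mm, at z 6 mm). Origin: centre of its underside.
- wand: Loose blue thermometer wand, a rod 24 mm in diameter and 152 mm long (x -76..76 mm) with a thin steel probe (12 mm diameter) from x 76 to 96 mm. A black square grip, 24 x 24 mm and 50 mm long, is at its middle. Origin: on the axis, in the middle of the grip; x points to the probe. It starts lying on the ledge between the pill organiser and the glass, about 0.1 kg.
- wand_tip (a point): End of the wand's steel probe, on the axis, 96 mm from the wand's origin.
- pills: Loose pink pill organiser, 45 (x) x 150 (y) x 29 (z) mm. Origin: centre of its underside. To be left alone.
- glass: Loose shot glass, 48 mm across, 60 mm high. Origin: centre of its underside. To be left alone.
- monitor: Loose white blood-pressure monitor, 80 (x) x 110 (y) x 50 (z) mm. Origin: centre of its underside. To be left alone.
- jar: Loose white ceramic jar, 60 mm across, 75 mm high. Origin: centre of its underside. To be left alone.
Not all that is in view belongs to the job. What is meant by the wand is not yellow, and is the smaller of those in its own colour.

How it is judged:
By the outcome, as a careful person would: the job done as asked, in the order asked, and still so for the second after the job is handed in, with the robot touching nothing.
It also fails if it takes over 72 s, if anything falls off the work surface, if the arm or the gripper's body presses on something with over 40 N, if the wrist force passes 120 N, or if a joint passes its speed limit or range.

## Working session

There is one attempt and no reset: what is moved stays moved. The work goes in short steps, Python scripts to look and compute and a tool call to move; the robot and the scene stay as the last step left them, time stands still between calls to the robot, and variables do not carry over. Pictures are saved under pics/ and viewed, at most 10 in all, crops included, and the job is handed in when it is done.

Besides the shell and the picture viewer there is one more tool, called after ">>>" by a JSON object that holds its "fn" and its "kwargs", one argument or row to a line. move_arm: Moves the arm, as the interface text tells. Shift numbers are shares of 0.02 m and turn numbers shares of 6 degrees, none past 1 either way. Its arguments: {"type":"object","properties":{"plan":{"type":"array"},"grip_force":{"type":"number"}},"required":["plan"]}

```bash
mkdir -p pics; ls; python3 - <<'E'
from workcell import observe, grab_frame
import cv2,json,numpy as np
s=observe();print({k:np.round(v,3).tolist() for k,v in s.items()})
for n in("side","top"):
    f=grab_frame(n);cv2.imwrite(f"pics/{n}0.png",f["color"][...,::-1])
    print(n,{k:np.round(v,4).tolist() for k,v in f.items() if k!="color"})
E
```

```text
pics
{'clock': 0.0, 'qpos': [-1.252, 0.522, -0.036, 1.6, 0.021, 1.021, -0.113], 'qd': [0.0, -0.002, 0.0, -0.0, -0.001, -0.001, -0.001], 'joint_efforts': [0.002, -92.71, 1.981, -36.991, 0.018, 0.009, 0.0], 'position': [0.237, 0.578, 0.231], 'tool_rot': [-3.14, 0.0, 2.753], 'force': [-0.652, 1.661, -0.936], 'moment': [0.024, 0.016, 0.005], 'finger_force': 0.0, 'grip_width': 0.085}
side {'intrinsics': [[450.0044, 0.0, 322.7566], [0.0, 450.0044, 236.7423], [0.0, 0.0, 1.0]], 'k1': -0.047, 'position': [-0.2581, -0.8533, 0.7879], 'orientation': [-2.1035, -0.0182, -0.7641]}
top {'intrinsics': [[595.3039, 0.0, 327.645], [0.0, 595.3039, 231.9553], [0.0, 0.0, 1.0]], 'k1': 0.0126, 'position': [0.4307, -0.041, 1.6779], 'orientation': [-3.0612, 0.0036, -1.5733]}
```

View pics/top0.png

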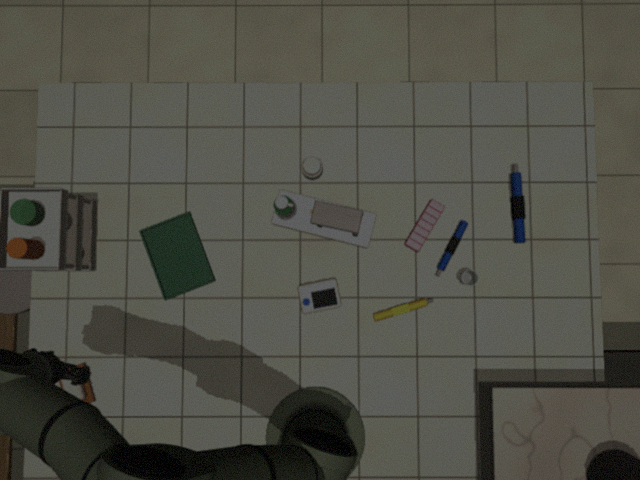

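View pics/side0.png

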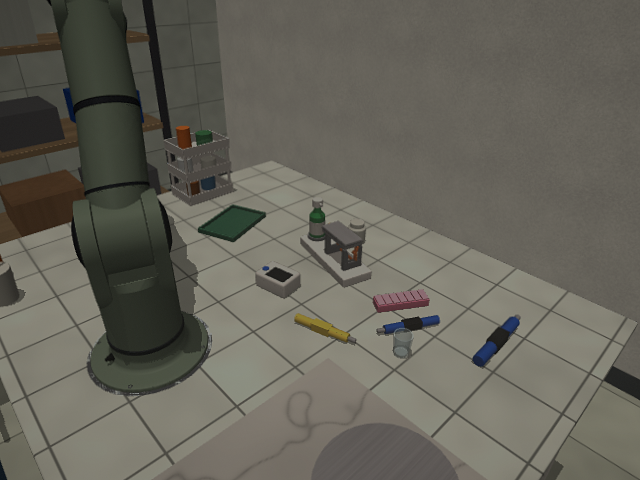

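```bash
cat > h.py <<'E'
import numpy as np,cv2
from scipy.spatial.transform import Rotation as R
from workcell import observe, grab_frame
def cam(n):
    f=grab_frame(n);f["R"]=R.from_euler("xyz",f["orientation"]).as_matrix();f["dist"]=np.array([f["k1"],0,0,0.]);return f
def proj(f,P):
    P=np.atleast_2d(np.array(P,float));Q=(P-f["position"])@f["R"]
    return cv2.projectPoints(Q,np.zeros(3),np.zeros(3),np.array(f["intrinsics"]),f["dist"])[0][:,0]
def unproj(f,uv,z):
    uv=np.array(uv,float).reshape(-1,1,2)
    # model: drawn = ray*(1+k1 r^2)  (opencv radial)
    n=cv2.undistortPoints(uv,np.array(f["intrinsics"]),f["dist"])[:,0]
    d=np.c_[n,np.ones(len(n))]@f["R"].T
    p=np.array(f["position"]);return p+d*((z-p[2])/d[:,2])[:,None]
def crop(f,u0,u1,v0,v1,s,g=2.2):
    c=f["color"][v0:v1,u0:u1,::-1]
    c=np.clip(c.astype(float)*g,0,255).astype(np.uint8)
    return cv2.resize(c,None,fx=s,fy=s,interpolation=cv2.INTER_CUBIC)
E
python3 - <<'E'
from h import *
t=cam("top");s=cam("side")
cv2.imwrite("pics/tc.png",crop(t,265,465,150,300,4))
cv2.imwrite("pics/sc.png",crop(s,290,450,190,310,5))
c=t["color"].astype(int);hsv=cv2.cvtColor(t["color"],cv2.COLOR_RGB2HSV)
def seg(m,u0,u1,v0,v1,z,name):
    k=np.zeros_like(m);k[v0:v1,u0:u1]=m[v0:v1,u0:u1]
    v,u=np.nonzero(k);P=unproj(t,np.c_[u,v],z)[:,:2]
    r=cv2.minAreaRect((P*1000).astype(np.float32));print(name,len(u),P.mean(0).round(4),r)
b=(c[...,2]>c[...,0]*1.5)&(c[...,2]>40)
seg(b,430,475,210,280,.012,"blue")
g=(c[...,1]>c[...,0]*1.4)&(c[...,1]>c[...,2]*1.15)
seg(g,130,220,205,305,.018,"dish")
pk=(c[...,0]>c[...,1]*1.2)
seg(pk,400,448,195,255,.029,"pills")
E
```

```text
blue 251 [ 0.5257 -0.3835] ((527.250732421875, -384.0874328613281), (20.25718879699707, 151.3063507080078), 62.01137924194336)
dish 3305 [0.4985 0.3844] ((500.41326904296875, 385.90960693359375), (205.96023559570312, 148.28970336914062), 21.201635360717773)
pills 336 [ 0.5784 -0.2994] ((564.4180908203125, -330.9766845703125), (110.91202545166016, 149.47442626953125), 58.275882720947266)
```

View pics/tc.png

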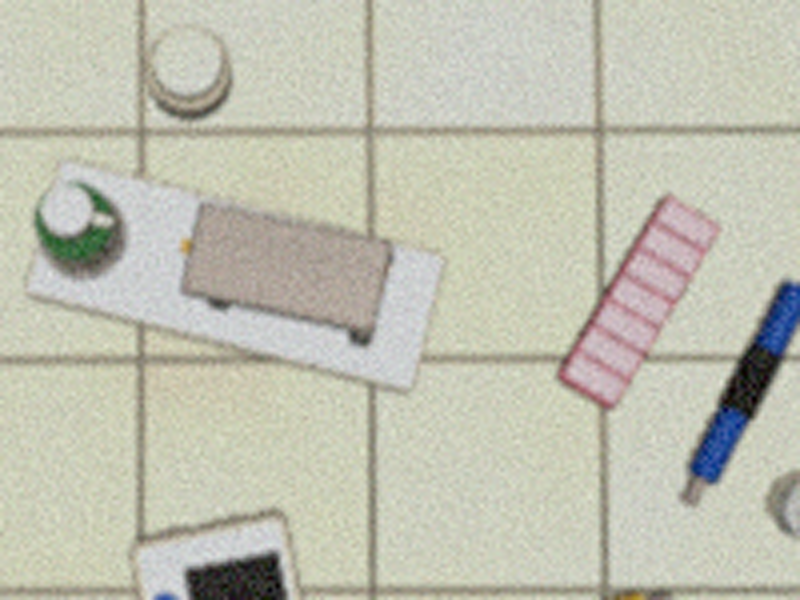

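View pics/sc.png

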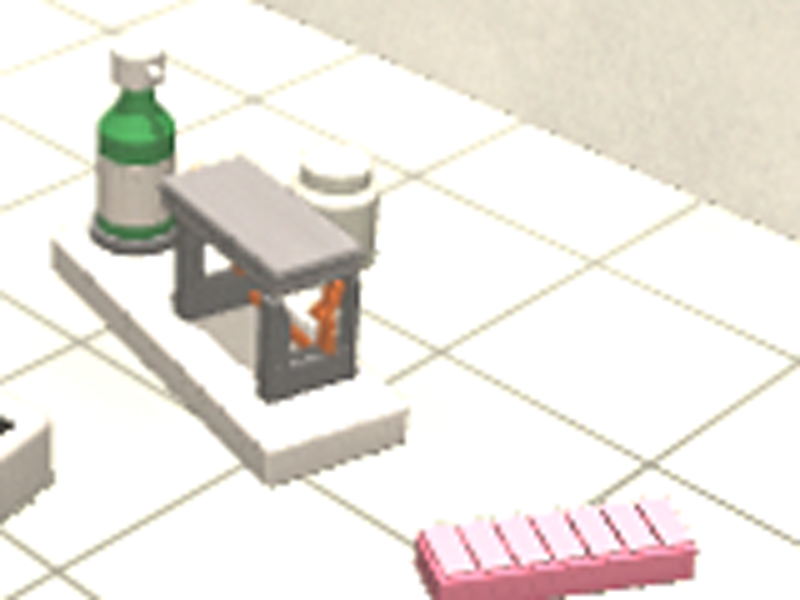

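```bash
cat > m.py <<'E'
from h import *
from scipy.optimize import least_squares
t=cam("top");s=cam("side")
T=lambda L:np.array(L)/4+[265,150]-.375
S=lambda L:np.array(L)/5+[290,190]-.4
def box(xs,ys,z,L):  # corners
    return np.array([[x,y,z] for x,y in L])
def fit(obs,x0):
    def res(p):
        r=[]
        for f,uv,loc in obs:
            c,sn=np.cos(p[2]),np.sin(p[2])
            W=np.c_[p[0]+c*loc[:,0]-sn*loc[:,1],p[1]+sn*loc[:,0]+c*loc[:,1],loc[:,2]]
            r.append((proj(f,W)-uv).ravel())
        return np.concatenate(r)
    q=least_squares(res,x0,x_scale=[.01,.01,.1]);return q.x,res(q.x).reshape(-1,2).round(1)
a=np.array
dl=a([[50,185,30],[50,-95,30],[-50,-95,30],[-50,185,30]])/1000.
cl=a([[31,65,120],[31,-65,120],[-31,-65,120],[-31,65,120]])/1000.
dt=T([(65,160),(445,255),(410,390),(27,293)]);ct=T([(202,203),(391,240),(374,328),(183,293)])
ds=S([(408,410),(268,455),(53,240)]);cs=S([(240,157),(362,253),(277,273),(163,182)])
x0=[.6,-.05,np.deg2rad(-14)]
for n,o in dict(dock_t=[(t,dt,dl)],dock_s=[(s,ds,dl[1:])],dock=[(t,dt,dl),(s,ds,dl[1:])],case_t=[(t,ct,cl)],case_s=[(s,cs,cl)],case=[(t,ct,cl),(s,cs,cl)]).items():
    x,r=fit(o,x0);print(n,x[:2].round(4),np.rad2deg(x[2]).round(2),r.tolist())
print("wand tip,pills",unproj(t,T([(690,497),(748,380)]),.012).round(4).tolist(),unproj(t,T([(668,195),(720,230),(612,408),(560,377)]),.029).round(4).tolist(),"glass",unproj(t,[(467,277)],.05))
E
python3 m.py
python3 - <<'E'
from h import *
s=cam("side");c=s["color"].astype(int)
b=(c[...,2]>c[...,0]*1.5)&(c[...,2]>40);k=np.zeros_like(b);k[310:340,380:445]=b[310:340,380:445]
v,u=np.nonzero(k);P=unproj(s,np.c_[u,v],.014)[:,:2];print(len(u),cv2.minAreaRect((P*1000).astype(np.float32)))
g=(c[...,1]>c[...,0]*1.4)&(c[...,1]>c[...,2]*1.15);k=np.zeros_like(g);k[200:245,190:270]=g[200:245,190:270]
v,u=np.nonzero(k);P=unproj(s,np.c_[u,v],.018)[:,:2];print(len(u),cv2.minAreaRect((P*1000).astype(np.float32)))
E
```

```text
dock_t [ 0.5907 -0.0682] -14.47 [[-1.3, -1.0], [1.0, -0.2], [1.1, 0.9], [-0.9, 0.3]]
dock_s [ 0.5853 -0.0736] -15.23 [[0.9, 0.2], [-0.3, 0.4], [-0.6, -1.1]]
dock [ 0.5897 -0.0691] -14.69 [[-0.8, -0.9], [1.4, 0.3], [1.3, 1.3], [-0.6, 0.4], [0.8, -1.1], [-0.1, -0.9], [-0.9, -1.9]]
case_t [ 0.598  -0.0591] -11.07 [[-0.6, -0.4], [0.6, -0.4], [0.5, 0.7], [-0.4, 0.1]]
case_s [ 0.5933 -0.0625] -12.66 [[0.7, -0.1], [0.6, -0.6], [-0.2, 0.9], [-1.0, -0.4]]
case [ 0.5971 -0.0595] -11.64 [[-0.3, -0.3], [0.8, 0.2], [0.4, 1.2], [-0.3, 0.2], [0.4, -0.8], [0.9, -1.6], [0.4, -0.0], [-1.0, -1.0]]
wand tip,pills [[0.4468, -0.3403, 0.012], [0.5283, -0.3823, 0.012]] [[0.6567, -0.3256, 0.029], [0.632, -0.3613, 0.029], [0.5082, -0.2844, 0.029], [0.5298, -0.2487, 0.029]] glass [[ 0.43773407 -0.41454767  0.05      ]]
285 ((526.5520629882812, -386.3805236816406), (30.584135055541992, 159.01248168945312), 62.5272216796875)
1123 ((489.5652160644531, 371.833251953125), (223.21981811523438, 159.58277893066406), 21.05573081970215)
```

>>> {"fn": "move_arm", "kwargs": {
  "plan": [
    [[0,0,0,0,0,1,1],[0,0,0,0,0,1,1],[0,0,0,0,0,1,1],[0,0,0,0,0,1,1],[0,0,0,0,0,1,1],[0,0,0,0,0,1,1],[0,0,0,0,0,1,1],[0,0,0,0,0,1,1],[0,0,0,0,0,1,1],[0,0,0,0,0,1,1]]
  ]
}}

```text
clock: 1.35
position: [0.2369, 0.5783, 0.2313]
tool_rot: [-3.142, 0.0, 1.701]
force: [-0.3, 0.2, 0.2]
grip_width: 0.0852
finger_force: 0.0
```

>>> {"fn": "move_arm", "kwargs": {
  "plan": [
    [[0,0,0,0,0,0.8,1],[0,0,0,0,0,0.8,1],[0,0,0,0,0,0.8,1],[0,0,0,0,0,0.8,1],[-1,0.87,0,0,0,0,1],[-1,0.87,0,0,0,0,1],[-1,0.87,0,0,0,0,1],[-1,0.87,0,0,0,0,1],[-1,0.87,0,0,0,0,1],[-1,0.87,0,0,0,0,1]]
  ]
}}

```text
clock: 2.35
position: [0.3158, 0.439, 0.2314]
tool_rot: [-3.142, -0.0, 1.371]
force: [0.6, -1.4, 0.1]
grip_width: 0.0856
finger_force: 0.0
```

>>> {"fn": "move_arm", "kwargs": {
  "plan": [
    [[-1,0.87,0,0,0,0,1],[-1,0.87,0,0,0,0,1],[-1,0.87,0,0,0,0,1],[-1,0.87,0,0,0,0,1],[-1,0.87,0,0,0,0,1],[-1,0.87,0,0,0,0,1],[-1,0.87,0,0,0,0,1],[-1,0.87,0,0,0,0,1],[-1,0.87,0,0,0,0,1],[-1,0.87,0,0,0,0,1]]
  ]
}}

```text
clock: 3.35
position: [0.4465, 0.2084, 0.2314]
tool_rot: [3.141, -0.0, 1.371]
force: [0.9, -0.1, 0.7]
grip_width: 0.0855
finger_force: 0.0
```

>>> {"fn": "move_arm", "kwargs": {
  "plan": [
    [[-1,0.87,0,0,0,0,1],[-1,0.87,0,0,0,0,1],[-1,0.87,0,0,0,0,1],[-1,0.87,0,0,0,0,1],[-1,0.87,0,0,0,0,1],[-1,0.87,0,0,0,0,1],[-1,0.87,0,0,0,0,1],[-1,0.87,0,0,0,0,1],[-0.8,0.7,0,0,0,0,1],[0,0,0,0,0,0,1]]
  ]
}}

```text
clock: 4.35
position: [0.562, 0.0036, 0.2314]
tool_rot: [3.141, 0.001, 1.367]
force: [-1.2, 0.3, -0.5]
grip_width: 0.0856
finger_force: 0.0
```

```bash
cat >> h.py <<'E'
def need(x,y,z,yawdeg):
    s=observe();p=s["position"];w=s["tool_rot"][2];d=np.array([x,y,z])-p
    Rm=R.from_euler("xyz",s["tool_rot"]).as_matrix()
    a=(np.rad2deg(w)-yawdeg+180)%360-180
    R2=R.from_euler("xyz",[np.pi,0,np.deg2rad(yawdeg)]).as_matrix()
    print("clock",round(s["clock"],2),"pos",np.round(p,4),"rot",np.round(s["tool_rot"],3),"F",np.round(s["force"],1),"w",round(s["grip_width"],4),"ff",round(s["finger_force"],1))
    print("units now-axes",(Rm.T@d/.02).round(2),"after-turn axes",(R2.T@d/.02).round(2),"turn z units",round(a/6,2))
E
python3 -c "
from h import *
need(.5965,-.0600,.095,78.4)"
```

```text
clock 4.35 pos [0.562  0.0036 0.2314] rot [3.141e+00 1.000e-03 1.367e+00] F [-1.2  0.3 -0.5] w 0.0856 ff 0.0
units now-axes [-2.76  2.32  6.82] after-turn axes [-2.77  2.33  6.82] turn z units -0.01
```

>>> {"fn": "move_arm", "kwargs": {
  "plan": [
    [[-0.7,0.58,0,0,0,0,1],[-0.7,0.58,0,0,0,0,1],[-0.7,0.58,0,0,0,0,1],[-0.67,0.58,0,0,0,0,1],[0,0,1,0,0,0,1],[0,0,1,0,0,0,1],[0,0,1,0,0,0,1],[0,0,1,0,0,0,1],[0,0,1,0,0,0,1],[0,0,0,0,0,0,1]]
  ]
}}

```text
clock: 5.35
position: [0.5943, -0.0563, 0.1292]
tool_rot: [-3.138, 0.001, 1.371]
force: [0.3, 0.0, 0.6]
grip_width: 0.0856
finger_force: 0.0
```

```bash
python3 -c "
from h import *
need(.5965,-.0600,.095,78.4)
s=cam('side');t=cam('top')
a=crop(s,290,450,170,290,4);b=crop(t,320,400,180,260,4)
print(a.shape,b.shape);c=np.zeros((480,960,3),np.uint8);c[:,:640]=a;c[:320,640:]=b
cv2.imwrite('pics/c1.png',cv2.resize(c,(800,400)))"
```

```text
clock 5.35 pos [ 0.5943 -0.0563  0.1292] rot [-3.138e+00  1.000e-03  1.371e+00] F [0.3 0.  0.6] w 0.0856 ff 0.0
units now-axes [-0.16  0.15  1.71] after-turn axes [-0.16  0.15  1.71] turn z units 0.03
(480, 640, 3) (320, 320, 3)
```

View pics/c1.png

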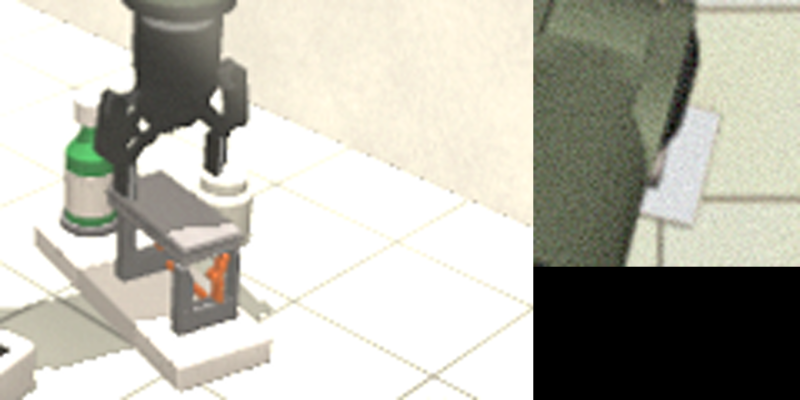

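>>> {"fn": "move_arm", "kwargs": {
  "plan": [
    [[-0.16,0.15,0,0,0,0,1],[0,0,0.6,0,0,0,1],[0,0,0.6,0,0,0,1],[0,0,0.5,0,0,0,1],[0,0,0,0,0,0,0],[0,0,0,0,0,0,0],[0,0,0,0,0,0,0],[0,0,0,0,0,0,0],[0,0,0,0,0,0,0],[0,0,0,0,0,0,0]]
  ],
  "grip_force": 40
}}

```text
clock: 6.45
position: [0.598, -0.0608, 0.0974]
tool_rot: [3.141, -0.0, 1.371]
force: [0.3, -0.3, -1.7]
grip_width: 0.061
finger_force: 43.5
```

>>> {"fn": "move_arm", "kwargs": {
  "plan": [
    [[0,0,-0.5,0,0,0,0],[0,0,-1,0,0,0,0],[0,0,-1,0,0,0,0],[0,0,-1,0,0,0,0],[0,0,-1,0,0,0,0],[0,0,-1,0,0,0,0],[0,0,-1,0,0,0,0],[0,0,-0.5,0,0,0.8,0],[0,0,0,0,0,0.8,0],[0,0,0,0,0,0.8,0]]
  ]
}}

```text
clock: 7.45
position: [0.5981, -0.0609, 0.2385]
tool_rot: [3.141, -0.001, 1.116]
force: [0.2, -0.2, -1.7]
grip_width: 0.0615
finger_force: 43.7
```

>>> {"fn": "move_arm", "kwargs": {
  "plan": [
    [[0,0,0,0,0,0.9,0],[0,0,0,0,0,0.9,0],[0,0,0,0,0,0.9,0],[0,0,0,0,0,0.9,0],[0,0,0,0,0,0.9,0],[0,0,0,0,0,0.9,0],[0,0,0,0,0,0.9,0],[0,0,0,0,0,0.87,0],[0,0,0,0,0,0,0],[0,0,0,0,0,0,0]]
  ]
}}

```text
clock: 8.45
position: [0.598, -0.0608, 0.2377]
tool_rot: [3.142, -0.0, 0.371]
force: [0.0, 0.8, -1.8]
grip_width: 0.0613
finger_force: 43.7
```

```bash
python3 -c "
from h import *
need(.499,.385,.02,21.1)"
```

```text
clock 8.45 pos [ 0.598  -0.0608  0.2377] rot [ 3.142 -0.     0.371] F [ 0.   0.8 -1.8] w 0.0613 ff 43.7
units now-axes [  3.47 -22.57  10.89] after-turn axes [  3.41 -22.57  10.89] turn z units 0.03
```

>>> {"fn": "move_arm", "kwargs": {
  "plan": [
    [[0.15,-1,0,0,0,0,0],[0.15,-1,0,0,0,0,0],[0.15,-1,0,0,0,0,0],[0.15,-1,0,0,0,0,0],[0.15,-1,0,0,0,0,0],[0.15,-1,0,0,0,0,0],[0.15,-1,0,0,0,0,0],[0.15,-1,0,0,0,0,0],[0.15,-1,0,0,0,0,0],[0.15,-1,0,0,0,0,0]]
  ]
}}

```text
clock: 9.45
position: [0.5537, 0.1372, 0.2376]
tool_rot: [-3.141, -0.0, 0.371]
force: [0.4, 1.1, -1.3]
grip_width: 0.0611
finger_force: 43.8
```

>>> {"fn": "move_arm", "kwargs": {
  "plan": [
    [[0.15,-1,0,0,0,0,0],[0.15,-1,0,0,0,0,0],[0.15,-1,0,0,0,0,0],[0.15,-1,0,0,0,0,0],[0.15,-1,0,0,0,0,0],[0.15,-1,0,0,0,0,0],[0.15,-1,0,0,0,0,0],[0.15,-1,0.5,0,0,0,0],[0.15,-1,0.5,0,0,0,0],[0.15,-1,0.5,0,0,0,0]]
  ]
}}

```text
clock: 10.45
position: [0.5094, 0.3351, 0.2061]
tool_rot: [3.142, 0.001, 0.369]
force: [0.4, 0.5, -0.8]
grip_width: 0.0614
finger_force: 43.8
```

>>> {"fn": "move_arm", "kwargs": {
  "plan": [
    [[0.15,-0.87,0.5,0,0,0,0],[0.15,-0.85,0.8,0,0,0,0],[0.15,-0.85,1,0,0,0,0],[0,0,1,0,0,0,0],[0,0,1,0,0,0,0],[0,0,1,0,0,0,0],[0,0,1,0,0,0,0],[0,0,1,0,0,0,0],[0,0,0.5,0,0,0,0],[0,0,0,0,0,0,0]]
  ]
}}

```text
clock: 11.45
position: [0.4992, 0.3847, 0.0496]
tool_rot: [3.141, 0.002, 0.368]
force: [0.3, -0.3, -0.6]
grip_width: 0.0612
finger_force: 43.8
```

```bash
python3 -c "
from h import *
need(.499,.385,.006,21.1)"
```

```text
clock 11.45 pos [0.4992 0.3847 0.0496] rot [3.141e+00 2.000e-03 3.680e-01] F [ 0.3 -0.3 -0.6] w 0.0612 ff 43.8
units now-axes [ 0.   -0.02  2.18] after-turn axes [-0.   -0.02  2.18] turn z units -0.0
```

>>> {"fn": "move_arm", "kwargs": {
  "plan": [
    [[0,0,0.5,0,0,0,0],[0,0,0.5,0,0,0,0],[0,0,0.4,0,0,0,0],[0,0,0.3,0,0,0,0],[0,0,0.2,0,0,0,0],[0,0,0.1,0,0,0,0],[0,0,0.1,0,0,0,0],[0,0,0,0,0,0,0],[0,0,0,0,0,0,0],[0,0,0,0,0,0,0]]
  ]
}}

```text
clock: 12.45
position: [0.4999, 0.3852, 0.0095]
tool_rot: [-3.141, -0.0, 0.368]
force: [0.8, 0.3, -0.8]
grip_width: 0.0612
finger_force: 43.8
```

>>> {"fn": "move_arm", "kwargs": {
  "plan": [
    [[0,0,0.06,0,0,0,0],[0,0,0.06,0,0,0,0],[0,0,0.06,0,0,0,0],[0,0,0,0,0,0,0.3],[0,0,0,0,0,0,0.6],[0,0,0,0,0,0,1],[0,0,0,0,0,0,1],[0,0,0,0,0,0,1],[0,0,0,0,0,0,1],[0,0,-0.5,0,0,0,1]]
  ]
}}

```text
clock: 13.45
position: [0.4993, 0.3847, 0.0151]
tool_rot: [3.141, 0.002, 0.368]
force: [-0.1, -0.4, -0.3]
grip_width: 0.0853
finger_force: 0.0
```

>>> {"fn": "move_arm", "kwargs": {
  "plan": [
    [[0,0,-1,0,0,0,1],[0,0,-1,0,0,0,1],[0,0,-1,0,0,0,1],[0,0,-1,0,0,0,1],[0,0,-1,0,0,0,1],[0,0,-1,0,0,0,1],[0,0,-1,0,0,0,1],[0,0,-1,0,0,0,1],[0,0,-1,0,0,0,1],[0,0,-1,0,0,0,1]]
  ]
}}

```text
clock: 14.45
position: [0.4998, 0.3848, 0.2173]
tool_rot: [-3.141, -0.0, 0.368]
force: [-1.1, -0.3, 0.4]
grip_width: 0.0854
finger_force: 0.0
```

```bash
python3 -c "
from h import *
need(.527,-.384,.2,152.1)
need(.527,-.384,.2,-28)
s=cam('side');t=cam('top')
a=crop(s,180,330,190,250,2.7,1.8);b=crop(s,320,400,220,290,5,1.4);c2=crop(t,300,380,180,250,5,2)
h=np.zeros((600,800,3),np.uint8);h[:a.shape[0],:a.shape[1]]=a;h[200:550,:400]=b;h[200:550,400:800]=c2
cv2.imwrite('pics/c2.png',h)"
```

```text
clock 14.45 pos [0.4998 0.3848 0.2173] rot [-3.141 -0.     0.368] F [-1.1 -0.3  0.4] w 0.0854 ff 0.0
units now-axes [-12.56  36.36   0.86] after-turn axes [-19.19 -33.34   0.87] turn z units -21.84
clock 14.45 pos [0.4998 0.3848 0.2173] rot [-3.141 -0.     0.368] F [-1.1 -0.3  0.4] w 0.0854 ff 0.0
units now-axes [-12.56  36.36   0.86] after-turn axes [19.25 33.3   0.87] turn z units 8.18
```

View pics/c2.png

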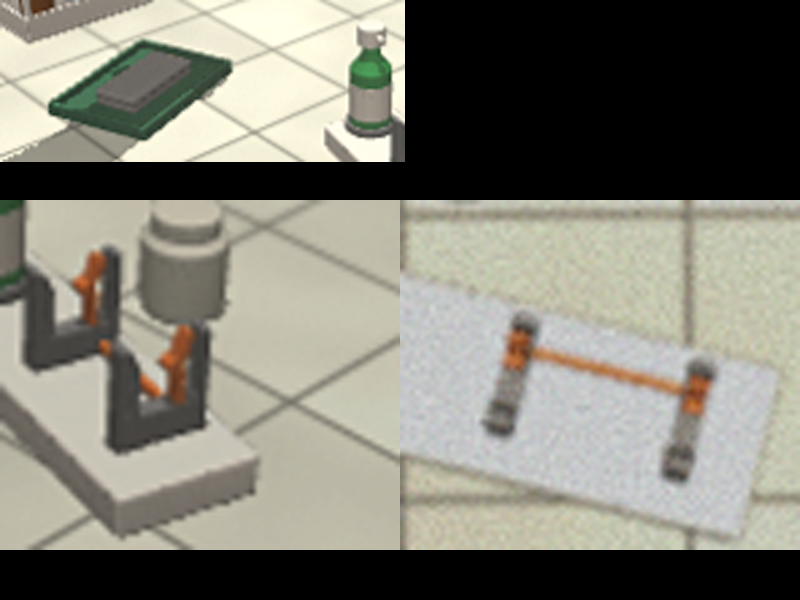

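```bash
cat > fit.py <<'E'
from h import *
from scipy.optimize import minimize
from itertools import product
F={}
for n in("top","side"):
    fs=[cam(n) for _ in range(4)];f=fs[0];f["color"]=np.mean([g["color"] for g in fs],0);F[n]=f
np.save("F.npy",F,allow_pickle=True)
K=4
def hullmask(f,boxes,p):
    c,s=np.cos(p[2]),np.sin(p[2]);m=np.zeros((480*K,640*K),np.uint8)
    for b in boxes:
        V=np.array(list(product(*b)));W=np.c_[p[0]+c*V[:,0]-s*V[:,1],p[1]+s*V[:,0]+c*V[:,1],V[:,2]]
        h=cv2.convexHull(((proj(f,W)+.5)*K-.5).astype(np.float32))
        cv2.fillConvexPoly(m,np.round(h*16).astype(np.int32),1,shift=4)
    return m
def cost(p,data):
    e=0
    for f,boxes,M,roi in data:
        m=cv2.resize(hullmask(f,boxes,p)[roi[2]*K:roi[3]*K,roi[0]*K:roi[1]*K].astype(np.float32),None,fx=1/K,fy=1/K,interpolation=cv2.INTER_AREA)
        e+=np.abs(m-M[roi[2]:roi[3],roi[0]:roi[1]]).sum()
    return e
def fit(data,x0):
    q=[.006,.006,.04];sim=np.array([x0]+[np.array(x0)+np.eye(3)[i]*q[i] for i in range(3)])
    r=minimize(cost,x0,args=(data,),method="Nelder-Mead",options=dict(initial_simplex=sim,xatol=1e-4,fatol=.01));return r.x,r.fun
forks=[]
for y in(-.05,.05):
    Y=(y-.007,y+.007);forks+=[((-.027,.035),Y,(.03,.053)),((-.027,-.021),Y,(.03,.1)),((.029,.035),Y,(.03,.1))]
slab=[((-.05,.05),(-.095,.185),(0,.03))]
wand=[((-.076,.076),(-.011,.011),(.001,.023))]
if __name__=="__main__":
    t,s=F["top"],F["side"];x0=[.5905,-.0685,np.deg2rad(-14.5)]
    ct,cs=t["color"],s["color"]
    sat=lambda c:(c[...,0]-c[...,2])
    # fork masks soft : darkness relative to slab white, orange counted
    def dark(c,roi,lo,hi):
        b=c[...,2];return np.clip((hi-b)/(hi-lo),0,1)
    for n,c,roi in(("t",ct,(310,375,195,245)),("s",cs,(322,364,225,275))):
        b=c[roi[2]:roi[3],roi[0]:roi[1],2];print(n,np.percentile(b,[1,5,20,50,80,95]).round())
    Mt=dark(ct,0,45,75)
    print("fork top",fit([(t,forks,Mt,(318,366,200,243))],x0))
    import sys
    w0=[.527,-.384,np.deg2rad(152.1)]
    Mw=(np.clip((ct[...,2]-ct[...,0]*1.1)/30,0,1)>.5)|(ct.sum(2)<75)
    print("wand top",fit([(t,wand,Mw.astype(float),(430,475,212,282))],w0))
E
python3 fit.py
python3 - <<'E'
import numpy as np
F=np.load("F.npy",allow_pickle=True).item()
c=F["top"]["color"]
for v in (190,197,205,215,225,232,240,246,250): print(v,[tuple(int(q) for q in c[v,u]) for u in (305,312,320,330,340,350,360,368,378)])
E
```

```text
t [ 26.  49.  80.  92. 100. 102.]
s [ 28.  38.  47.  78. 130. 132.]
fork top (array([ 0.5885174 , -0.06585561, -0.26161157]), np.float64(177.64583333333331))
wand top (array([ 0.52664902, -0.38319554,  2.65751836]), np.float64(111.625))
190 [(98, 100, 89), (99, 101, 92), (98, 100, 88), (98, 99, 86), (98, 99, 87), (100, 101, 91), (98, 100, 88), (99, 99, 88), (98, 99, 89)]
197 [(98, 99, 98), (93, 91, 82), (96, 98, 85), (99, 99, 87), (98, 99, 85), (99, 101, 89), (98, 98, 87), (96, 97, 85), (98, 98, 87)]
205 [(97, 98, 98), (100, 101, 101), (100, 102, 102), (97, 99, 99), (93, 92, 90), (96, 97, 86), (98, 96, 85), (98, 97, 85), (97, 98, 86)]
215 [(97, 98, 99), (98, 99, 100), (72, 70, 69), (97, 99, 100), (92, 83, 78), (91, 73, 58), (56, 38, 26), (98, 99, 99), (98, 100, 87)]
225 [(97, 99, 99), (99, 100, 100), (44, 42, 38), (99, 100, 100), (98, 99, 100), (98, 99, 100), (90, 90, 89), (98, 100, 99), (99, 99, 87)]
232 [(81, 78, 71), (96, 97, 96), (98, 100, 100), (97, 99, 98), (97, 98, 100), (98, 101, 100), (98, 100, 100), (99, 101, 101), (97, 98, 86)]
240 [(74, 72, 63), (75, 72, 64), (75, 73, 64), (74, 71, 63), (90, 89, 86), (101, 102, 102), (97, 100, 99), (100, 99, 101), (81, 79, 69)]
246 [(98, 96, 85), (97, 96, 83), (98, 97, 84), (98, 97, 86), (98, 99, 89), (100, 101, 93), (79, 78, 70), (89, 89, 82), (99, 100, 91)]
250 [(101, 100, 88), (98, 97, 85), (98, 99, 86), (98, 98, 86), (101, 103, 90), (102, 104, 92), (100, 102, 94), (98, 98, 89), (97, 100, 90)]
```

```bash
cat > fit2.py <<'E'
import fit as G
E
sed -i 's/^F={}$/import os\nF=np.load("F.npy",allow_pickle=True).item() if os.path.exists("F.npy") else {}/; s/^for n in("top","side"):/for n in([] if F else ["top","side"]):/; s/^np.save.*$//' fit.py
cat > fit2.py <<'E'
from fit import *
t,s=F["top"],F["side"];x0=[.590,-.068,np.deg2rad(-14.6)]
ct=cv2.GaussianBlur(t["color"],(0,0),.6);cs=s["color"]
inside=cv2.erode(cv2.resize(hullmask(t,slab,x0),(640,480),interpolation=cv2.INTER_AREA),np.ones((5,5)))
Mt=(ct[...,2]<72)&(inside>0)
Mt=cv2.morphologyEx(Mt.astype(np.uint8),cv2.MORPH_OPEN,np.ones((4,4)))
r=(318,366,200,243);print("fork px",Mt[r[2]:r[3],r[0]:r[1]].sum(),"model",hullmask(t,forks,x0).sum()/16)
print("fork top",fit([(t,forks,Mt.astype(float),r)],x0))
# slab: bluish-white (B>=R-4) & bright or dark things on it filled
def slabmask(f,thr):
    c=cv2.GaussianBlur(f["color"],(0,0),.8)
    return ((c[...,2]>c[...,0]-thr)&(c[...,2]>60)).astype(np.uint8)
M=slabmask(t,5);M[:, :]=cv2.morphologyEx(M,cv2.MORPH_CLOSE,np.ones((9,9)))
lab=cv2.connectedComponents(M)[1];M=(lab==lab[232,340]).astype(np.uint8)
cn=max(cv2.findContours(M,cv2.RETR_EXTERNAL,cv2.CHAIN_APPROX_NONE)[0],key=len);h=cv2.convexHull(cn)
M2=np.zeros_like(M);cv2.fillConvexPoly(M2,h,1)
top=[((-.05,.05),(-.095,.185),(.0299,.03))]
print("slab px",M.sum(),M2.sum(),hullmask(t,top,x0).sum()/16)
print("slab top",fit([(t,top,M2.astype(float),(265,385,180,260))],x0))
b=np.concatenate([crop(t,265,385,180,260,6,2.2)])
for p,col in((x0,(0,0,255)),):pass
cm=np.dstack([M2*255,Mt*255,M*0]).astype(np.uint8)[180:260,265:385]
print("done")
# side: fork silhouette dark
g=cs.max(2)
inS=cv2.resize(hullmask(s,[((-.03,.04),(-.06,.06),(.03,.102))],x0),(640,480),interpolation=cv2.INTER_AREA)
for thr in(60,75):
    Ms=((g<thr)|(cs[...,0]>cs[...,2]*1.6))&(inS>0)
    rs=(322,366,222,282)
    jaw=[((.010,.028),(y-.006,y+.006),(.05,.09)) for y in(-.05,.05)]
    print("fork side",thr,Ms.sum(),fit([(s,forks+jaw,Ms.astype(float),rs)],x0))
E
python3 fit2.py
```

```text
fork px 245 model 289.75
fork top (array([ 0.58789037, -0.07002099, -0.23400139]), np.float64(62.125))
slab px 3311 3528 3635.4375
slab top (array([ 0.59117672, -0.06543114, -0.25367585]), np.float64(132.75))
done
fork side 60 580 (array([ 0.5921623 , -0.06708513, -0.23060209]), np.float64(215.375))
fork side 75 658 (array([ 0.59225965, -0.06680935, -0.23374715]), np.float64(215.5))
```

```bash
cat > ov.py <<'E'
from fit import *
def over(f,roi,k,g,items):
    im=crop(f,*roi,k,g)
    for boxes,p,col in items:
        c,s=np.cos(p[2]),np.sin(p[2])
        for b in boxes:
            V=np.array(list(product(*b)));W=np.c_[p[0]+c*V[:,0]-s*V[:,1],p[1]+s*V[:,0]+c*V[:,1],V[:,2]]
            q=((proj(f,W)-[roi[0],roi[2]]+.5)*k-.5)
            for i in range(8):
                for j in range(i):
                    if bin(i^j).count("1")==1: cv2.line(im,*[tuple(int(v) for v in np.round(a*16)) for a in(q[i],q[j])],col,1,cv2.LINE_AA,4)
    return im
if __name__=="__main__":
    p=[.590,-.0675,np.deg2rad(-14.3)]
    posts=[b for b in forks if b[2][1]==.1]
    a=over(F["top"],(268,382,185,253),7,2.2,[(slab,p,(0,0,255)),(posts,p,(0,200,0))])
    b=over(F["side"],(300,376,222,286),6,1.4,[(slab,p,(0,0,255)),(posts,p,(0,255,0))])
    h=np.zeros((600,800,3),np.uint8);h=np.zeros((476+384,800,3),np.uint8);h[:476,:798]=a;h[476:,:456]=b
    cv2.imwrite("pics/ov.png",h[:,:]) ; print(a.shape,b.shape)
    cv2.imwrite("pics/ov_a.png",a);cv2.imwrite("pics/ov_b.png",cv2.resize(b,None,fx=1.5,fy=1.5))
E
python3 ov.py
```

```text
(476, 798, 3) (384, 456, 3)
```

View pics/ov_a.png

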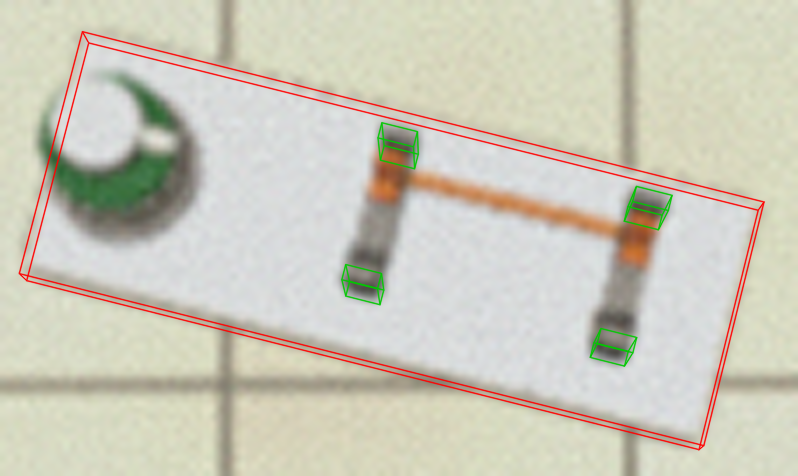

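View pics/ov_b.png

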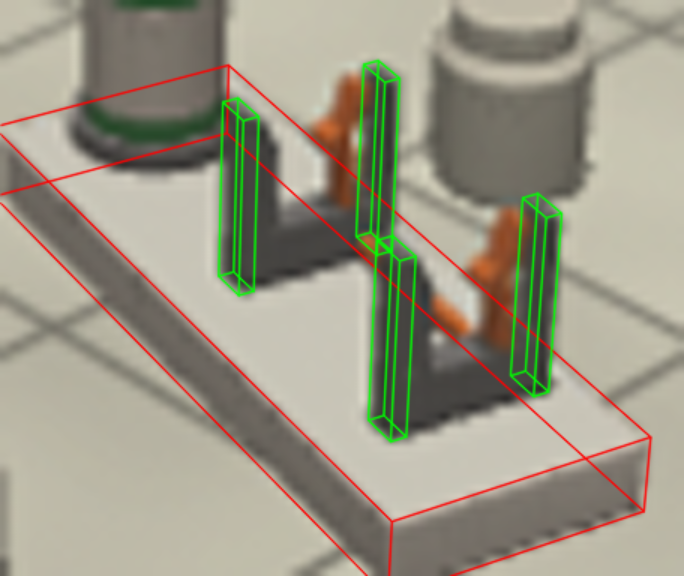

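>>> {"fn": "move_arm", "kwargs": {
  "plan": [
    [[0,0,0,0,0,-1,0.3],[0,0,0,0,0,-1,0.3],[0,0,0,0,0,-1,0.3],[0,0,0,0,0,-1,0.3],[0,0,0,0,0,-1,0.3],[0,0,0,0,0,-1,0.3],[0,0,0,0,0,-1,0.3],[0,0,0,0,0,-1,0.3],[0,0,0,0,0,-1,0.3],[0,0,0,0,0,-1,0.3]]
  ]
}}

```text
clock: 15.95
position: [0.4998, 0.3849, 0.2154]
tool_rot: [-3.141, 0.0, 1.42]
force: [-0.4, 0.3, 0.4]
grip_width: 0.0556
finger_force: 0.0
```

>>> {"fn": "move_arm", "kwargs": {
  "plan": [
    [[0,0,0,0,0,-1,0.3],[0,0,0,0,0,-1,0.3],[0,0,0,0,0,-1,0.3],[0,0,0,0,0,-1,0.3],[0,0,0,0,0,-1,0.3],[0,0,0,0,0,-1,0.3],[0,0,0,0,0,-1,0.3],[0,0,0,0,0,-1,0.3],[0,0,0,0,0,-1,0.3],[0,0,0,0,0,-1,0.3]]
  ]
}}

```text
clock: 16.95
position: [0.4998, 0.3849, 0.2154]
tool_rot: [-3.141, -0.0, 2.467]
force: [-0.6, 0.5, -0.2]
grip_width: 0.0556
finger_force: 0.0
```

>>> {"fn": "move_arm", "kwargs": {
  "plan": [
    [[0,0,0,0,0,-1,0.3],[0,0,0,0,0,-0.87,0.3],[-0.57,-0.98,0,0,0,0,0.3],[-0.57,-0.98,0,0,0,0,0.3],[-0.57,-0.98,0,0,0,0,0.3],[-0.57,-0.98,0,0,0,0,0.3],[-0.57,-0.98,0,0,0,0,0.3],[-0.57,-0.98,0,0,0,0,0.3],[-0.57,-0.98,0,0,0,0,0.3],[-0.57,-0.98,0,0,0,0,0.3]]
  ]
}}

```text
clock: 17.95
position: [0.5076, 0.2028, 0.2155]
tool_rot: [-3.141, -0.0, 2.658]
force: [0.9, 0.2, 0.1]
grip_width: 0.0555
finger_force: 0.0
```

```bash
python3 -c "
from h import *
need(.5266,-.3835,.003,152.2);print(observe()['qpos'])"
```

```text
clock 17.95 pos [0.5076 0.2028 0.2155] rot [-3.141 -0.     2.658] F [0.9 0.2 0.1] w 0.0555 ff 0.0
units now-axes [-14.46 -25.51  10.63] after-turn axes [-14.51 -25.49  10.62] turn z units 0.02
[-0.5844612   0.41896669  0.12856108  1.83078293 -0.0667556   0.89644233
  0.66236063]
```

>>> {"fn": "move_arm", "kwargs": {
  "plan": [
    [[-0.56,-0.98,0,0,0,0,0.3],[-0.56,-0.98,0,0,0,0,0.3],[-0.56,-0.98,0,0,0,0,0.3],[-0.56,-0.98,0,0,0,0,0.3],[-0.56,-0.98,0,0,0,0,0.3],[-0.56,-0.98,0,0,0,0,0.3],[-0.56,-0.98,0,0,0,0,0.3],[-0.56,-0.98,0,0,0,0,0.3],[-0.56,-0.98,0,0,0,0,0.3],[-0.56,-0.98,0,0,0,0,0.3]]
  ]
}}

```text
clock: 18.95
position: [0.5157, -0.0228, 0.2155]
tool_rot: [-3.141, -0.0, 2.658]
force: [0.1, -0.6, -0.1]
grip_width: 0.0558
finger_force: 0.0
```

>>> {"fn": "move_arm", "kwargs": {
  "plan": [
    [[-0.56,-0.98,0,0,0,0,0.3],[-0.56,-0.98,0,0,0,0,0.3],[-0.56,-0.98,0,0,0,0,0.3],[-0.56,-0.98,0,0,0,0,0.3],[-0.56,-0.98,0,0,0,0,0.3],[-0.56,-0.98,0,0,0,0,0.3],[-0.56,-0.98,0,0,0,0,0.3],[-0.56,-0.98,0,0,0,0,0.3],[-0.56,-0.98,0,0,0,0,0.3],[-0.56,-0.98,0,0,0,0,0.3]]
  ]
}}

```text
clock: 19.95
position: [0.5238, -0.2483, 0.2154]
tool_rot: [-3.141, -0.0, 2.658]
force: [0.7, 0.3, -0.1]
grip_width: 0.0556
finger_force: 0.0
```

>>> {"fn": "move_arm", "kwargs": {
  "plan": [
    [[-0.54,-0.98,0,0,0,0,0.3],[-0.54,-0.98,0,0,0,0,0.3],[-0.54,-0.98,0,0,0,0,0.3],[-0.54,-0.98,0,0,0,0,0.3],[-0.54,-0.98,0,0,0,0,0.3],[-0.54,-0.98,0.5,0,0,0,0.3],[0,0,1,0,0,0,0.3],[0,0,1,0,0,0,0.3],[0,0,1,0,0,0,0.3],[0,0,0.5,0,0,0,0.3]]
  ]
}}

```text
clock: 20.95
position: [0.526, -0.3812, 0.1338]
tool_rot: [3.142, -0.002, 2.658]
force: [-0.1, 0.2, -0.4]
grip_width: 0.0554
finger_force: 0.0
```

```bash
python3 -c "
from h import *
need(.5266,-.3835,.004,152.2);print(observe()['qpos'])"
```

```text
clock 20.95 pos [ 0.526  -0.3812  0.1338] rot [ 3.142e+00 -2.000e-03  2.658e+00] F [-0.1  0.2 -0.4] w 0.0554 ff 0.0
units now-axes [-0.09 -0.09  6.49] after-turn axes [-0.08 -0.09  6.49] turn z units 0.02
[ 0.39868017  0.68209465  0.21317737  1.61972014 -0.17658378  0.86111923
  1.76879606]
```

>>> {"fn": "move_arm", "kwargs": {
  "plan": [
    [[-0.08,-0.09,1,0,0,0,0.3],[0,0,1,0,0,0,0.3],[0,0,1,0,0,0,0.3],[0,0,1,0,0,0,0.3],[0,0,1,0,0,0,0.3],[0,0,0.6,0,0,0,0.3],[0,0,0.4,0,0,0,0.3],[0,0,0.2,0,0,0,0.3],[0,0,0.1,0,0,0,0.3],[0,0,0,0,0,0,0.3]]
  ]
}}

```text
clock: 21.95
position: [0.5276, -0.3841, 0.0101]
tool_rot: [-3.142, 0.001, 2.658]
force: [-0.0, 0.1, -0.1]
grip_width: 0.0555
finger_force: 0.0
```

>>> {"fn": "move_arm", "kwargs": {
  "plan": [
    [[0,0,0,0,0,0,-0.6],[0,0,0,0,0,0,-0.6],[0,0,0,0,0,0,-0.6],[0,0,0,0,0,0,-0.6],[0,0,0,0,0,0,-0.6],[0,0,0,0,0,0,-0.6],[0,0,0,0,0,0,-0.6],[0,0,0,0,0,0,-0.6],[0,0,0,0,0,0,-0.6],[0,0,0,0,0,0,-0.6]]
  ],
  "grip_force": 80
}}

```text
clock: 22.95
position: [0.5276, -0.3841, 0.0105]
tool_rot: [-3.142, 0.001, 2.658]
force: [-0.6, 1.2, 8.0]
grip_width: 0.0221
finger_force: 79.4
```

>>> {"fn": "move_arm", "kwargs": {
  "plan": [
    [[0,0,-0.5,0,0,0,-0.6],[0,0,-1,0,0,0,-0.6],[0,0,-1,0,0,0,-0.6],[0,0,-1,0,0,0,-0.6],[0,0,-1,0,0,0,-0.6],[0,0,-1,0,0,0,-0.6],[0,0,-1,0,0,0,-0.6],[0,0,-0.5,0,0,0,-0.6],[0,0,0,0,0,0,-0.6],[0,0,0,0,0,0,-0.6]]
  ]
}}

```text
clock: 23.95
position: [0.5272, -0.3837, 0.1492]
tool_rot: [3.142, -0.001, 2.659]
force: [-0.0, 0.4, -1.8]
grip_width: 0.0219
finger_force: 78.5
```

```bash
python3 -c "
from h import *
need(.590,-.0675,.2,75.7);o=observe();print(o['qpos'],np.round(o['moment'],2))
s=cam('side');t=cam('top')
p=o['position'];u=proj(s,[p])[0];print(u,proj(t,[p])[0])
u=u.astype(int);a=crop(s,u[0]-50,u[0]+50,u[1]-50,u[1]+50,6,2)
cv2.imwrite('pics/c3.png',a)"
```

```text
clock 23.95 pos [ 0.5272 -0.3837  0.1492] rot [ 3.142e+00 -1.000e-03  2.659e+00] F [-0.   0.4 -1.8] w 0.0219 ff 78.5
units now-axes [ 4.56 15.46 -2.54] after-turn axes [16.1  -0.86 -2.54] turn z units 12.77
[ 0.39779199  0.66611198  0.2189195   1.60444493 -0.17350944  0.89066116
  1.7685939 ] [ 0.02 -0.01  0.  ]
[417.91993405 280.43540211] [463.08483921 241.9267432 ]
```

View pics/c3.png

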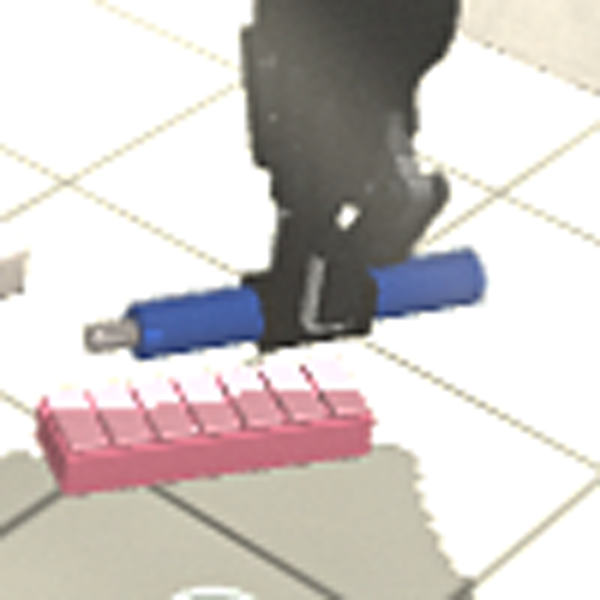

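```bash
cat > wf.py <<'E'
from h import *
from scipy.optimize import minimize
K=4;A=np.linspace(0,2*np.pi,24,endpoint=False)
def mask(f,c,d,segs):
    d=d/np.linalg.norm(d);n=np.cross([0,0,1],d);n/=np.linalg.norm(n);b=np.cross(d,n)
    m=np.zeros((480*K,640*K),np.uint8)
    for a0,a1 in segs:
        W=np.concatenate([c+d*a+.012*(np.cos(A)[:,None]*n+np.sin(A)[:,None]*b) for a in(a0,a1)])
        h=cv2.convexHull(((proj(f,W)+.5)*K-.5).astype(np.float32));cv2.fillConvexPoly(m,np.round(h*16).astype(np.int32),1,shift=4)
    return cv2.resize(m.astype(np.float32),None,fx=1/K,fy=1/K,interpolation=cv2.INTER_AREA)
def run(c0,yaw,segs=((-.076,-.025),(.025,.076)),names=("side",),free=3,n=4):
    D=[]
    for nm in names:
        fs=[cam(nm) for _ in range(n)];f=fs[0];c=np.mean([g["color"] for g in fs],0)
        u=proj(f,[c0])[0].astype(int);M=((c[...,2]>c[...,0]*1.35)&(c[...,2]>c[...,1]*1.15)&(c[...,2]>25)).astype(float)
        w=np.zeros_like(M);w[max(0,u[1]-60):u[1]+60,u[0]-60:u[0]+60]=1;D.append((f,M*w,w))
    def P(q):
        yw=yaw+(q[3] if free>3 else 0);d0=np.array([np.cos(yw),np.sin(yw),0]);lat=np.array([-np.sin(yw),np.cos(yw),0])
        c=c0+d0*q[0]+np.array([0,0,q[1]])+(lat*q[4] if free>4 else 0);return c,d0+np.array([0,0,np.tan(q[2])])
    def cost(q): return sum(np.abs(mask(f,*P(q),segs)*w-M).sum() for f,M,w in D)
    st=np.array([.006,.006,.05,.04,.006])[:free];x0=np.zeros(free)
    r=minimize(cost,x0,method="Nelder-Mead",options=dict(initial_simplex=np.vstack([x0,np.diag(st)]),xatol=1e-4,fatol=.01,maxiter=400))
    print("px",[int(M.sum()) for _,M,_ in D],"along,dz,pitch..",r.x.round(4),"cost",round(r.fun,1),"c",P(r.x)[0].round(4));return r.x
if __name__=="__main__":
    s=observe();run(s["position"]+[0,0,.008],s["tool_rot"][2])
E
python3 wf.py
```

```text
px [348] along,dz,pitch.. [-0.0012 -0.0073  0.0096] cost 116.6 c [ 0.528  -0.3841  0.1493]
```

>>> {"fn": "move_arm", "kwargs": {
  "plan": [
    [[0,0,0,0,0,1,-0.6],[0,0,0,0,0,1,-0.6],[0,0,0,0,0,1,-0.6],[0,0,0,0,0,1,-0.6],[0,0,0,0,0,1,-0.6],[0,0,0,0,0,1,-0.6],[0,0,0,0,0,1,-0.6],[0,0,0,0,0,1,-0.6],[0,0,0,0,0,1,-0.6],[0,0,0,0,0,1,-0.6]]
  ]
}}

```text
clock: 25.25
position: [0.5273, -0.3839, 0.1494]
tool_rot: [-3.141, -0.0, 1.607]
force: [0.4, 0.1, -0.7]
grip_width: 0.022
finger_force: 78.4
```

>>> {"fn": "move_arm", "kwargs": {
  "plan": [
    [[0,0,0,0,0,1,-0.6],[0,0,0,0,0,1,-0.6],[0,0,0,0,0,0.77,-0.6],[1,-0.05,0,0,0,0,-0.6],[1,-0.05,0,0,0,0,-0.6],[1,-0.05,0,0,0,0,-0.6],[1,-0.05,0,0,0,0,-0.6],[1,-0.05,0,0,0,0,-0.6],[1,-0.05,0,0,0,0,-0.6],[1,-0.05,0,0,0,0,-0.6]]
  ]
}}

```text
clock: 26.25
position: [0.5552, -0.2457, 0.1495]
tool_rot: [-3.141, 0.0, 1.321]
force: [0.6, -0.4, -0.8]
grip_width: 0.022
finger_force: 78.5
```

>>> {"fn": "move_arm", "kwargs": {
  "plan": [
    [[1,-0.05,0,0,0,0,-0.6],[1,-0.05,0,0,0,0,-0.6],[1,-0.05,0,0,0,0,-0.6],[1,-0.05,0,0,0,0,-0.6],[1,-0.05,0,0,0,0,-0.6],[1,-0.05,0,0,0,0,-0.6],[1,-0.05,0,0,0,0,-0.6],[1,-0.05,0,0,0,0,-0.6],[1,-0.05,0,0,0,0,-0.6],[0,0,0,0,0,0,-0.6]]
  ]
}}

```text
clock: 27.25
position: [0.5914, -0.0667, 0.1492]
tool_rot: [-3.141, -0.001, 1.325]
force: [0.8, 0.0, -0.1]
grip_width: 0.022
finger_force: 78.5
```

```bash
python3 -c "
from wf import *
need(.5903,-.0663,.12,75.7);s=observe()
run(s['position'],s['tool_rot'][2])
need(.5903,-.0663,.12,75.7)"
```

```text
clock 27.25 pos [ 0.5914 -0.0667  0.1492] rot [-3.141e+00 -1.000e-03  1.325e+00] F [ 0.8  0.  -0.1] w 0.022 ff 78.5
units now-axes [ 0.01 -0.06  1.46] after-turn axes [ 0.01 -0.06  1.46] turn z units 0.04
px [175] along,dz,pitch.. [ 0.0003  0.0007 -0.0114] cost 104.4 c [ 0.5915 -0.0665  0.15  ]
clock 27.45 pos [ 0.5907 -0.0707  0.1497] rot [-3.142  0.     1.32 ] F [ 0.8 -0.2 -0.1] w 0.0218 ff 78.5
units now-axes [ 0.21 -0.07  1.48] after-turn axes [ 0.21 -0.07  1.48] turn z units -0.01
```

>>> {"fn": "move_arm", "kwargs": {
  "plan": [
    [[0.1,-0.03,0.3,0,0,0,-0.6],[0,0,0.5,0,0,0,-0.6],[0,0,0.4,0,0,0,-0.6],[0,0,0.2,0,0,0,-0.6],[0,0,0,0,0,0,-0.6],[0,0,0,0,0,0,-0.6],[0,0,0,0,0,0,-0.6],[0,0,0,0,0,0,-0.6],[0,0,0,0,0,0,-0.6],[0,0,0,0,0,0,-0.6]]
  ]
}}

```text
clock: 28.45
position: [0.5909, -0.0677, 0.1218]
tool_rot: [3.141, -0.0, 1.321]
force: [0.3, 0.1, -1.3]
grip_width: 0.0218
finger_force: 78.5
```

```bash
python3 -c "
from wf import *
P=[]
for i in range(6):
    cam('top');P.append(observe()['position'])
print(np.round(P,4).tolist(),np.mean(P,0).round(4))
s=cam('side');c=s['color'].astype(int)
M=((c[...,2]>c[...,0]*1.35)&(c[...,2]>c[...,1]*1.15)&(c[...,2]>25)).astype(np.uint8)
p=np.mean(P,0);u=proj(s,[p])[0].astype(int)
n,l,st,ce=cv2.connectedComponentsWithStats(M[u[1]-60:u[1]+60,u[0]-60:u[0]+60])
print(u,[(st[i].tolist()) for i in range(1,n) if st[i][4]>8])
y=np.deg2rad(75.7);d=np.array([np.cos(y),np.sin(y),0])
for a in (-.076,-.025,.025,.076,.096): print(a,(proj(s,[p+d*a])[0]-u+60).round(1))
im=crop(s,u[0]-50,u[0]+50,u[1]-50,u[1]+50,6,2)
cv2.imwrite('pics/c4.png',im)"
```

```text
[[0.5908, -0.0678, 0.1218], [0.5908, -0.0678, 0.1217], [0.5908, -0.0678, 0.1218], [0.5908, -0.0678, 0.1217], [0.5908, -0.0678, 0.1217], [0.5908, -0.0678, 0.1217]] [ 0.5908 -0.0678  0.1217]
[342 232] [[45, 48, 8, 10, 41], [62, 61, 16, 15, 130]]
-0.076 [74.1 72.7]
-0.025 [64.6 64.7]
0.025 [55.7 57.2]
0.076 [47.2 50. ]
0.096 [44.  47.2]
```

>>> {"fn": "move_arm", "kwargs": {
  "plan": [
    [[0,-0.04,0.3,0,0,0,-0.6],[0,0,0.3,0,0,0,-0.6],[0,0,0.3,0,0,0,-0.6],[0,0,0.3,0,0,0,-0.6],[0,0,0.2,0,0,0,-0.6],[0,0,0.2,0,0,0,-0.6],[0,0,0.2,0,0,0,-0.6],[0,0,0,0,0,0,-0.6],[0,0,0,0,0,0,-0.6],[0,0,0,0,0,0,-0.6]]
  ]
}}

```text
clock: 29.8
position: [0.5899, -0.0676, 0.0857]
tool_rot: [-3.141, 0.0, 1.321]
force: [-1.9, -0.4, -1.5]
grip_width: 0.022
finger_force: 78.5
```

>>> {"fn": "move_arm", "kwargs": {
  "plan": [
    [[0,0,0.15,0,0,0,-0.6],[0,0,0.15,0,0,0,-0.6],[0,0,0.15,0,0,0,-0.6],[0,0,0.15,0,0,0,-0.6],[0,0,0.15,0,0,0,-0.6],[0,0,0,0,0,0,-0.6],[0,0,0,0,0,0,-0.6],[0,0,0,0,0,0,-0.6],[0,0,0,0,0,0,-0.6],[0,0,0,0,0,0,-0.6]]
  ]
}}

```text
clock: 30.8
position: [0.5899, -0.0675, 0.0707]
tool_rot: [-3.141, -0.0, 1.321]
force: [-3.7, 1.2, -6.0]
grip_width: 0.022
finger_force: 78.6
```

>>> {"fn": "move_arm", "kwargs": {
  "plan": [
    [[0,0,0.1,0,0,0,-0.6],[0,0,0.1,0,0,0,-0.6],[0,0,0.1,0,0,0,-0.6],[0,0,0.07,0,0,0,-0.6],[0,0,0,0,0,0,-0.6],[0,0,0,0,0,0,-0.6],[0,0,0,0,0,0,-0.6],[0,0,0,0,0,0,-0.6],[0,0,0,0,0,0,-0.6],[0,0,0,0,0,0,-0.6]]
  ]
}}

```text
clock: 31.8
position: [0.5903, -0.0677, 0.0635]
tool_rot: [3.141, -0.0, 1.321]
force: [1.8, -0.1, 2.2]
grip_width: 0.0221
finger_force: 79.7
```

>>> {"fn": "move_arm", "kwargs": {
  "plan": [
    [[0,0,0.05,0,0,0,-0.6],[0,0,0.03,0,0,0,-0.6],[0,0,0,0,0,0,-0.6],[0,0,0,0,0,0,-0.6],[0,0,0,0,0,0,-0.6],[0,0,0,0,0,0,-0.6],[0,0,0,0,0,0,-0.6],[0,0,0,0,0,0,-0.6],[0,0,0,0,0,0,-0.6],[0,0,0,0,0,0,-0.6]]
  ]
}}

```text
clock: 32.8
position: [0.5904, -0.0677, 0.0632]
tool_rot: [3.141, -0.001, 1.321]
force: [-6.1, 1.8, 30.6]
grip_width: 0.0218
finger_force: 83.4
```

>>> {"fn": "move_arm", "kwargs": {
  "plan": [
    [[0,0,-0.06,0,0,0,-0.6],[0,0,0,0,0,0,-0.2],[0,0,0,0,0,0,0.1],[0,0,0,0,0,0,0.1],[0,0,0,0,0,0,0.1],[0,0,0,0,0,0,0.1],[0,0,-0.5,0,0,0,0.1],[0,0,-1,0,0,0,0.1],[0,0,-1,0,0,0,0.1],[0,0,-1,0,0,0,0.1]]
  ]
}}

```text
clock: 33.8
position: [0.59, -0.0677, 0.1343]
tool_rot: [3.141, 0.0, 1.321]
force: [-0.7, -0.1, -0.7]
grip_width: 0.0471
finger_force: 0.0
```

>>> {"fn": "move_arm", "kwargs": {
  "plan": [
    [[0,0,-1,0,0,0,-1],[0,0,-1,0,0,0,-1],[0,0,-1,0,0,0,-1],[0,0,-1,0,0,0,-1],[0,0,0,0,0,0,-1],[-1,0,0,0,0,0,-1],[-1,-1,0,0,0,0,-1],[-1,-1,0,0,0,0,-1],[-1,-1,0,0,0,0,-1],[-1,-1,0,0,0,0,-1]]
  ]
}}

```text
clock: 34.8
position: [0.4865, -0.1452, 0.2128]
tool_rot: [-3.141, -0.0, 1.321]
force: [0.9, -1.5, -0.2]
grip_width: -0.0002
finger_force: 0.0
```

>>> {"fn": "move_arm", "kwargs": {
  "plan": [
    [[-1,-1,0,0,0,0,-1],[-1,-1,0,0,0,0,-1],[-1,-1,0,0,0,0,-1],[0,0,0,0,0,0,-1],[0,0,0,0,0,0,-1],[0,0,0,0,0,0,-1],[0,0,0,0,0,0,-1],[0,0,0,0,0,0,-1],[0,0,0,0,0,0,-1],[0,0,0,0,0,0,-1]]
  ]
}}

```text
clock: 35.8
position: [0.4149, -0.188, 0.2128]
tool_rot: [-3.141, 0.0, 1.321]
force: [1.1, -0.4, 0.4]
grip_width: 0.0002
finger_force: 0.0
```

```bash
python3 -c "
from wf import *
s=observe();print(s['position'],s['clock'],s['grip_width'])
t=cam('top');c2=cam('side')
a=crop(t,270,380,180,260,6,2.2);b=crop(c2,300,376,205,285,6,1.6)
h=np.zeros((600,800,3),np.uint8);a=cv2.resize(a,(440,320));b=cv2.resize(b,(356,375));h[:320,:440]=a;h[:375,440:796]=b
cv2.imwrite('pics/c5.png',h)
c=t['color'].astype(int);M=((c[...,2]>c[...,0]*1.35)&(c[...,2]>c[...,1]*1.15)&(c[...,2]>25));k=np.zeros_like(M);k[190:250,290:380]=M[190:250,290:380]
v,u=np.nonzero(k);P=unproj(t,np.c_[u,v],.065)[:,:2];print(len(u),cv2.minAreaRect((P*1000).astype(np.float32)))
y=np.deg2rad(75.7);q=(P-[.59,-.0675])@np.array([[np.cos(y),np.sin(y)],[np.sin(y),-np.cos(y)]]).T
print(np.percentile(q[:,0],[0,2,98,100]),np.percentile(q[:,1],[0,50,100]))
"
```

```text
[ 0.41494341 -0.1879708   0.21284617] 35.8 0.00018189831714664616
281 ((591.0579833984375, -65.55301666259766), (151.19619750976562, 21.873567581176758), 75.7177505493164)
[-0.07344875 -0.07107413  0.0753505   0.07774703] [-0.01037741  0.00084728  0.01150227]
```

View pics/c5.png

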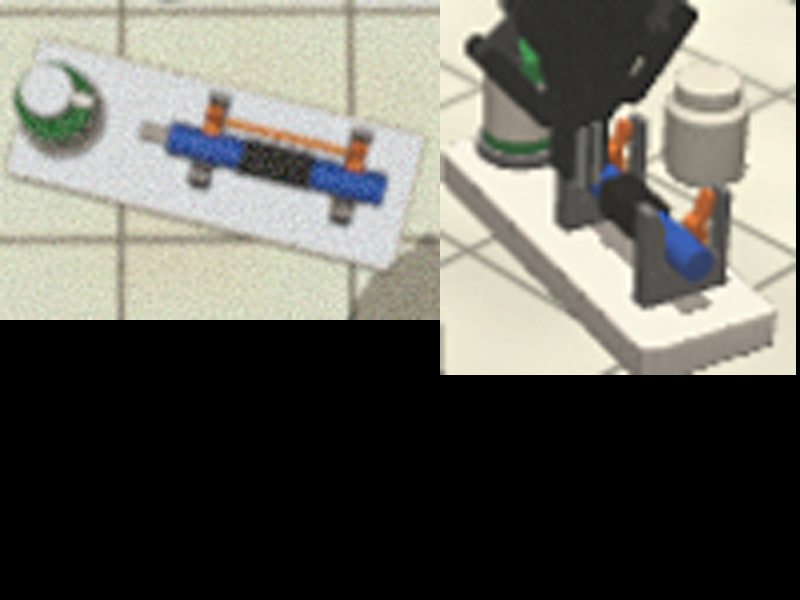

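```bash
python3 -c "
from h import *
t=cam('top');print(unproj(t,[(281.4,202.2)],.168))
need(.6285,.0825,.172,75.7)"
```

```text
[[0.62894352 0.08209549 0.168     ]]
clock 35.95 pos [ 0.4149 -0.188   0.2129] rot [-3.142  0.     1.321] F [-1.   0.4  0.3] w -0.0004 ff 0.0
units now-axes [15.75  7.01  2.04] after-turn axes [15.75  7.01  2.04] turn z units 0.0
```

>>> {"fn": "move_arm", "kwargs": {
  "plan": [
    [[1,0.44,0,0,0,0,-1],[1,0.44,0,0,0,0,-1],[1,0.44,0,0,0,0,-1],[1,0.44,0,0,0,0,-1],[1,0.44,0,0,0,0,-1],[1,0.44,0,0,0,0,-1],[1,0.44,0,0,0,0,-1],[1,0.44,0,0,0,0,-1],[1,0.44,0,0,0,0,-1],[1,0.44,0,0,0,0,-1]]
  ]
}}

```text
clock: 36.95
position: [0.55, -0.0152, 0.2129]
tool_rot: [-3.142, 0.0, 1.321]
force: [0.4, -0.8, 0.2]
grip_width: 0.0001
finger_force: 0.0
```

>>> {"fn": "move_arm", "kwargs": {
  "plan": [
    [[1,0.44,0,0,0,0,-1],[1,0.44,0,0,0,0,-1],[1,0.44,0,0,0,0,-1],[1,0.44,0,0,0,0,-1],[0.95,0.44,0,0,0,0,-1],[0.8,0.41,0,0,0,0,-1],[0,0,0.6,0,0,0,-1],[0,0,0.6,0,0,0,-1],[0,0,0.6,0,0,0,-1],[0,0,0.2,0,0,0,-1]]
  ]
}}

```text
clock: 37.95
position: [0.6276, 0.0819, 0.1713]
tool_rot: [-3.14, 0.001, 1.32]
force: [0.4, 0.4, 0.1]
grip_width: -0.0
finger_force: 0.0
```

>>> {"fn": "move_arm", "kwargs": {
  "plan": [
    [[0,0,0,0,0,0,-1],[0,0,0,0,0,0,-1],[0,0,0,0,0,0,-1],[0,0,0.1,0,0,0,-1],[0,0,0.1,0,0,0,-1],[0,0,0.1,0,0,0,-1],[0,0,0,0,0,0,-1],[0,0,0,0,0,0,-1],[0,0,0,0,0,0,-1],[0,0,0,0,0,0,-1]]
  ]
}}

```text
clock: 38.95
position: [0.6285, 0.0826, 0.167]
tool_rot: [3.141, -0.0, 1.321]
force: [0.3, 0.4, 2.3]
grip_width: 0.0003
finger_force: 1.4
```

>>> {"fn": "move_arm", "kwargs": {
  "plan": [
    [[0,0,0.1,0,0,0,-1],[0,0,0.1,0,0,0,-1],[0,0,0.1,0,0,0,-1],[0,0,0.1,0,0,0,-1],[0,0,0,0,0,0,-1],[0,0,0,0,0,0,-1],[0,0,0,0,0,0,-1],[0,0,0,0,0,0,-1],[0,0,0,0,0,0,-1],[0,0,0,0,0,0,-1]]
  ]
}}

```text
clock: 39.95
position: [0.6286, 0.0826, 0.1591]
tool_rot: [3.141, -0.0, 1.321]
force: [-2.8, -0.1, 9.4]
grip_width: 0.0002
finger_force: 4.6
```

One more millimetre to make sure it bottoms, then up.

>>> {"fn": "move_arm", "kwargs": {
  "plan": [
    [[0,0,0.04,0,0,0,-1],[0,0,0,0,0,0,-1],[0,0,0,0,0,0,-1],[0,0,0,0,0,0,-1],[0,0,0,0,0,0,-1],[0,0,0,0,0,0,-1],[0,0,0,0,0,0,-1],[0,0,0,0,0,0,-1],[0,0,0,0,0,0,-1],[0,0,0,0,0,0,-1]]
  ]
}}

```text
clock: 40.95
position: [0.6287, 0.0826, 0.159]
tool_rot: [3.141, -0.001, 1.321]
force: [-7.0, -0.2, 19.7]
grip_width: 0.0001
finger_force: 9.9
```

Firmly bottomed (19.7 N with no further travel). Retreating.

>>> {"fn": "move_arm", "kwargs": {
  "plan": [
    [[0,0,-0.2,0,0,0,-1],[0,0,-0.3,0,0,0,-1],[0,0,-0.5,0,0,0,-1],[0,0,-1,0,0,0,-1],[0,0,-1,0,0,0,-1],[0,0,-1,0,0,0,-1],[0,0,-1,0,0,0,-1],[0,0,0,0,0,0,-1],[0,0,0,0,0,0,-1],[0,0,0,0,0,0,-1]]
  ]
}}

```text
clock: 41.95
position: [0.6281, 0.0826, 0.2574]
tool_rot: [-3.141, 0.001, 1.321]
force: [0.2, -0.4, -0.4]
grip_width: 0.0001
finger_force: 0.0
```

>>> {"fn": "move_arm", "kwargs": {
  "plan": [
    [[-1,-1,0,0,0,0,-1],[-1,-1,0,0,0,0,-1],[-1,-1,0,0,0,0,-1],[-1,-1,0,0,0,0,-1],[-1,-1,0,0,0,0,-1],[-1,-1,0,0,0,0,-1],[-1,-1,0,0,0,0,-1],[0,0,0,0,0,0,-1],[0,0,0,0,0,0,-1],[0,0,0,0,0,0,-1]]
  ]
}}

```text
clock: 42.95
position: [0.4587, -0.0181, 0.2579]
tool_rot: [-3.142, 0.0, 1.322]
force: [-0.1, 0.2, -0.2]
grip_width: 0.0001
finger_force: 0.0
```

```bash
python3 -c "
from wf import *
F=np.load('F.npy',allow_pickle=True).item()['top']['color']
t=cam('top');s=observe();print(s['position'],s['clock'],s['force'])
c=t['color'].astype(int);M=((c[...,2]>c[...,0]*1.35)&(c[...,2]>c[...,1]*1.15)&(c[...,2]>25));k=np.zeros_like(M);k[190:250,290:380]=M[190:250,290:380]
v,u=np.nonzero(k);P=unproj(t,np.c_[u,v],.065)[:,:2];print(len(u),cv2.minAreaRect((P*1000).astype(np.float32)))
D=np.abs(cv2.GaussianBlur(c.astype(float),(0,0),1)-cv2.GaussianBlur(F,(0,0),1)).max(2)
for n,(a,b,e,f) in dict(bottle=(268,300,190,222),jar=(295,330,150,185),glass=(452,482,265,290),pills=(400,445,195,252),dish=(138,218,208,302)).items(): print(n,(D[e:f,a:b]>12).sum())
"
```

```text
[ 0.45870143 -0.01815005  0.25786723] 43.0 [-0.26020469 -0.17247379 -0.29216131]
280 ((591.3642578125, -65.6310806274414), (151.19627380371094, 21.241514205932617), 75.72035217285156)
bottle 0
jar 0
glass 0
pills 5
dish 4143
```

```bash
python3 -c "
from workcell import job_done
print(job_done())"
```

```text
the job is handed in; nothing more can be done
None
```

The job is handed in at 43 s: the case lies flat in the dish, the wand is seated in both forks (centred to about 2 mm, probe towards the bottle), and the cap was then pressed right down and is back up. The pill organiser, glass and jar show no movement in the camera images; the monitor I did not compare, but the arm never came down near it.

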